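Open the moss sprayer's pressure tank

TASK

Open the sprayer tank for refilling: turn its cap anticlockwise, without pressing, until you feel the first stop, then press it gently down until it seats and, keeping it pressed, turn it on past the stop until its bar lines up with the two ribs on the tank, and lift it off. Set the cap down gently in the terracotta saucer where it lies, right way up on its plug, and let go; never force it, and leave the pot, the glue gun and the jar alone.

Things in the scene. Friction and masses are not known exactly. Their poses are not given: they have to be found in the camera images.
- tank: White round sprayer tank, 128 mm across, in a 170 x 170 mm plywood cradle screwed to the table; does not move. Origin: centre of the cradle's underside, on the table; z up the tank's axis; x along the two ribs. Neck 68 mm across, its top 158 mm above the table. A brass outlet on the +y side reaches 90 mm from the axis, 90 mm up.
- tank_rib (a point): Top of one of two raised ribs on the tank's shoulder, 119 mm above the table, 48 mm from the axis along the tank's +x (the other lies along -x). Each 10 mm wide and 22 mm long, along the radius. The cap comes free when its bar lies in line with both ribs (half a turn makes no difference). Harm while turning: contacts of cap and tank adding up to over 50 N (9 N at rest).
- tank_track (a point): Point on the tank's axis 150 mm up: underside of the neck's inner flange, which holds the cap's lugs down. Angle of cap x from tank x, modulo pi: starts at -1.36 to -1.15 rad; release is positive about z (anticlockwise from above); hard teeth, the first stop, hidden, between -1.0 and -0.78, new each time; slots in the flange (8 mm deep) let the lugs out at 0; a wall ends the turn near +0.08.
- tank_neck (a point): Centre of the neck's top, 158 mm up. A spring lifts the cap: 5 N at rest, +0.35 N per mm. Lugs clear the teeth after a press of 2 to 12 mm, unseen, new each time; 1.5 mm lower is a hard seat (steep rise of force from 6 to 10 N); 13 to 20 N holds it there, over 28 N while pressing at the stop does harm. Freed, it pops up 6 mm.
- cap: Black pressure cap with a metal grip bar, about 120 g, 67 mm high. Origin: centre of the foot of its plug; z up, x along its grip bar. Fitted: on the tank's axis, origin 145 mm above the table. Plug 31 mm across with two lugs along x and -x at the foot (49 mm over both, 10 wide, 5 thick). Disc 82 mm across from 28 to 40 mm up, skirt down to 15 mm. Off the tank it stands on its plug.
- cap_grip (a point): Middle of the cap's grip bar, 53 mm above the cap's origin. The bar runs along the cap's x axis on top of the disc: 62 mm long, 14 mm thick, from 40 to 67 mm above the origin. Pinch it across from above, fingers closing along the cap's y. Unpressed turning rubs with under 0.15 N m; 0.3 N m on the stop is 14 N at the lugs.
- saucer: Round terracotta plant-pot saucer, 144 mm across at the rim, 18 mm high, loose, 450 g. Origin: centre of its underside; flat inner floor about 114 mm across, 6 mm above the origin. The cap's foot goes on this floor.
- pot: Bystander: empty terracotta flower pot, 120 mm across, 105 mm high, loose. Origin: centre of its underside.
- glue_gun: Bystander: black hot-glue gun lying on its side, barrel 150 mm along its x with a 44 mm nozzle, handle to its -y, 36 mm high, loose. Origin: under the middle of the barrel.
- bead_jar: Bystander: glass jar with a white lid, 68 mm across, 110 mm high, loose. Origin: centre of its underside.
There are look-alikes about, which are no part of the job. Leave any purple look-alike of the cap alone.

How it is judged (in metres and radians):
On the way, in this order (a step that is already met when the one before it is completed fails the run):
1. the cap is turned up against its first stop (contacts of cap and tank add up to over 13 N), not pressed by more than 1.3 mm (angle between the x axis of cap and the x axis of tank, either way round between 0.7 and 1.05 rad and z of cap in the frame of tank between 0.1437 and 0.149 m and contact force between cap and tank above 13 N), for 0.1 s.
2. the cap, pressed down by more than 1.5 mm, is turned past the stop (less than 0.6 rad before the release line) (angle between the x axis of cap and the x axis of tank, either way round below 0.6 rad and z of cap in the frame of tank between 0.123 and 0.1435 m and horizontal distance between cap and tank below 0.006 m), for 0.05 s.
3. the cap is lifted out of the neck (z of cap in the frame of tank above 0.17 m), for 0.1 s.
At the end, for the whole second after the job is handed in: The cap stands at rest, right way up (within 0.12 rad), on the inner floor of the saucer, its axis within 35 mm of the saucer's middle; the saucer lies flat on the table, at rest; the gripper has let go (horizontal distance between cap and saucer below 0.035 m and z of cap in the frame of saucer between 0.002 and 0.01 m and angle between cap's own z axis and vertical below 0.12 rad and angle between saucer's own z axis and vertical below 0.1 rad and height (world z) of saucer below 0.01 m and linear speed of each of cap, saucer below 0.02 m/s); the robot touches nothing.
It fails at once if the cap is pressed down at the stop with more than 28 N (contact force between cap and tank above 28 N and z of cap in the frame of tank below 0.1425 m and angle between the x axis of cap and the x axis of tank, either way round above 0.76 rad).
It fails at once if the contacts between cap and tank, pressing and turning, add up to more than 50 N (contact force between cap and tank above 50 N).
It fails at once if the cap is dropped or pushed into the saucer with more than 60 N (contact force between cap and saucer above 60 N).
It fails at once if the saucer is shifted more than 40 mm (distance of saucer from where it was at the start of the episode above 0.04 m).
It fails at once if a bystander (pot, glue gun, jar) is moved more than 20 mm (distance of any of pot, glue_gun, bead_jar from where it was at the start of the episode above 0.02 m).
It also fails if it takes over 72 s, if anything falls off the work surface, if the arm or the gripper's body presses on something with over 40 N, if the wrist force passes 120 N, or if a joint passes its speed limit or range.

ROBOT

A 7-joint arm with a two-finger parallel gripper is mounted at the origin on the work surface. World frame = base frame: x ahead of the robot, y to its left, z up, the work surface at z = 0. Lengths are in mm, angles in rad, forces in N, time in s.
With the tool pointing down it reaches from about 425 to 800 mm from the base axis. Payload 8.3 kg.
Tool frame: the origin (TCP) lies midway between the tips of the shut fingers; the grasp point (between the pads) lies 19 mm behind it; z points along the fingers, y is the line along which they close (so a half turn about z gives the same grasp; the last joint's range is limited). The gripper opens to 85 mm and grips with 20 to 120 N. Pads are 22 mm wide; open, the fingers measure 114 mm over their backs; the gripper's body (76 mm by 85 mm) begins 54 mm behind the grasp point. The pads swing forward as they close: fully open they stand 13 mm farther back than shut.
Start: joints at [-1.21, 0.383, 0.016, 1.37, -0.006, 1.388, -0.046], TCP at [256.965, 569.712, 231.279] pointing down, gripper open.
Joint ranges: [-2.95, 2.95], [-0.25, 2.06], [-1.52, 1.56], [0.18, 2.33], [-1.44, 4.58], [0.02, 2.06], [-3.01, 3.01]. Speed limits (rad/s): [2.39, 2.39, 3.01, 3.01, 3.14, 3.14, 3.14].

INTERFACE

Orientations are given as a unit quaternion [x, y, z, w].
In Python, from bench import ctrl gives the robot as it stands. Calls block until the motion is done:
- ctrl.movep(position, orientation): joint-space move of the TCP to a pose.
- ctrl.move_l(position, ori=None, max_speed=150): straight line of the TCP; ori=None keeps the orientation; max_speed is the mean speed in mm/s.
- ctrl.move_j(angles): joint-space move.
- ctrl.move_gripper(opening): finger opening in mm; the grip force is fixed at half the most; returns when the fingers have stopped.
- ctrl.sleep(seconds).
- ctrl.ik(position, orientation): joint angles nearest the present ones, or None.
- ctrl.camera(name): name is "side" or "top" or "wrist"; returns a dict with "color" (480x640x3 uint8, red, green, blue), "mtx" (3x3 intrinsics, pixels), "k1" (the pictures are not rectified: a ray, as slopes to the right and down, at radius r is drawn at 1 + k1 r^2 times it, then the intrinsics apply), "T" (4x4, takes a point from camera to world coordinates). Camera axes: x right, y down, z forward; pixel columns grow to the right and rows downward; lengths in mm; the calibration is good to about 2 mm. A picture is of the moment at which its call begins. There is no depth.
A pose or a line that the arm cannot do raises ctrl.MotionError and nothing moves.
- ctrl.sign_off(): hands the job in; it is judged then, once.
Trained networks look in a picture, given as the dict that the camera call returned (one of the last four; its "shot" number tells which), for a name from the list of things; names that differ only in an ending like _2 or _b are one class to them, and where a whole thing is asked for, a point or a joint stands for the part that bears it (a point fixed in the world has none). Each returns a list of dicts, best first, with "score" (0 to 1); they miss things now and then, are a little off and sometimes report something else, mostly with a low value. They report only what shows in the picture. A call takes as long as a camera call. They do not tell look-alikes from the thing itself.
- ctrl.search_frame(picture, query): "position" ([x, y, z] in mm, in the coordinates of the camera as it stood for that picture, good to about 4 mm: the middle of the surface that is visible of it).
- ctrl.trace(picture, query): "mask" (480x640 bool, what is visible of it).
- ctrl.place_of(picture, query): "position" ([x, y, z] in mm, in the coordinates of the camera as it stood for that picture, good to about 4 mm: a listed point, or the origin of a listed thing).
Readings, each from a call of its own:
- ctrl.read_clock(): time.
- ctrl.read_joints(): joint angles.
- ctrl.read_qvel(): joint speeds.
- ctrl.read_joint_efforts(): joint torques, N m.
- ctrl.read_position(): TCP position.
- ctrl.read_ee_rot(): TCP orientation.
- ctrl.read_force(): force on the tool from outside, world axes, zero at the start.
- ctrl.read_torque(): the same for the moment, N m.
- ctrl.read_width(): finger opening in mm.
- ctrl.read_grip_force(): force on a finger pad.
Only numpy, scipy, OpenCV 4.12 (cv2) and the standard library are available. Lean on these libraries where they do the work, as an engineer would, in place of code of your own. Each camera call takes 0.05 s, during which the arm holds its last target. There are 200 camera calls.

## Working session

There is one attempt and no reset: what is moved stays moved. The work goes in short steps, each a Python script; the robot and the scene stay as the last script left them, time stands still between calls to the robot, and variables do not carry over. Pictures are saved under pics/ and viewed, at most 10 in all, crops included, and the job is handed in when it is done.

```bash
mkdir -p pics; ls
cat > h.py <<'E'
import numpy as np, cv2
from bench import ctrl
def w(pic,p): return (pic["T"]@np.r_[p,1])[:3]
def find(pic,q,f="place_of"):
    return [(round(d["score"],2),w(pic,d["position"]).round(1).tolist()) for d in getattr(ctrl,f)(pic,q)]
def px(pic,P):
    c=np.linalg.inv(pic["T"])@np.r_[P,1]; s=c[:2]/c[2]; s=s*(1+pic["k1"]*(s@s)); return (pic["mtx"]@np.r_[s,1])[:2]
def ray(pic,uv,z):
    # intersect pixel ray with plane world z
    s0=(np.linalg.inv(pic["mtx"])@np.r_[uv,1])[:2]; s=s0
    for _ in range(20): s=s0/(1+pic["k1"]*(s@s))
    d=pic["T"][:3,:3]@np.r_[s,1]; o=pic["T"][:3,3]; return o+d*(z-o[2])/d[2]
def save(n,im): cv2.imwrite("pics/"+n,im[...,::-1])
E
python3 - <<'E'
from h import *
for n in ("top","side"):
    p=ctrl.camera(n); save(n+"1.png",p["color"]); print(n,p["T"][:3,3].round(),p["k1"])
    for q in ("tank","tank_rib","tank_neck","cap","cap_grip","saucer","pot","glue_gun","bead_jar"):
        print(q,[(s,P,px(p,P).round().tolist()) for s,P in find(p,q)])
print(ctrl.read_clock(),ctrl.read_ee_rot(),ctrl.read_force(),ctrl.read_width())
E
```

```text
pics
top [447.   9. 941.] -0.04786830952016503
tank [(0.92, [522.4, 43.1, 1.0], [289.0, 261.0]), (0.72, [532.6, -252.5, 0.5], [429.0, 256.0])]
tank_rib [(0.68, [571.8, 31.6, 121.7], [293.0, 229.0])]
tank_neck [(0.41, [520.8, 42.8, -2.2], [289.0, 262.0])]
cap [(0.83, [521.8, 44.9, 140.1], [285.0, 255.0]), (0.58, [342.6, -78.1, 0.8], [348.0, 348.0])]
cap_grip [(0.67, [341.8, -79.5, 51.5], [351.0, 352.0]), (0.61, [516.2, 44.7, 195.3], [284.0, 255.0]), (0.56, [344.8, 112.9, 55.6], [251.0, 351.0])]
saucer [(0.8, [535.2, -251.0, -3.4], [428.0, 255.0])]
pot [(0.56, [493.8, 240.9, -2.7], [194.0, 274.0])]
glue_gun [(0.89, [711.0, -172.2, 2.1], [390.0, 174.0]), (0.23, [573.1, 30.7, 125.7], [294.0, 228.0])]
bead_jar [(0.88, [731.5, 130.5, -0.6], [249.0, 163.0])]
side [ 325. -857.  721.] -0.114672165420067
tank [(0.59, [520.0, 41.9, -0.7], [315.0, 280.0])]
tank_rib [(0.76, [573.4, 34.9, 120.8], [339.0, 234.0])]
tank_neck []
cap [(0.76, [347.2, 117.4, -0.5], [238.0, 271.0]), (0.72, [518.9, 46.2, 146.7], [314.0, 225.0]), (0.55, [344.2, -80.3, -0.7], [245.0, 327.0])]
cap_grip [(0.83, [340.4, 117.6, 50.0], [233.0, 254.0]), (0.79, [340.3, -78.3, 52.7], [241.0, 307.0]), (0.64, [522.2, 48.0, 198.4], [315.0, 203.0])]
saucer [(0.76, [536.3, -254.4, 1.6], [359.0, 373.0])]
pot [(0.65, [492.5, 244.3, -0.4], [288.0, 235.0]), (0.6, [519.2, 47.6, 196.0], [314.0, 205.0])]
glue_gun [(0.73, [708.9, -167.1, -2.9], [426.0, 327.0])]
bead_jar [(0.8, [729.3, 130.7, -1.0], [388.0, 247.0])]
1.0 [ 2.10313857e-01  9.77633920e-01 -6.13379919e-06 -2.65592878e-05] [ 0.28863241 -0.50424329 -0.23386778] 85.57360756607297
```

View top.

View pics/top1.png

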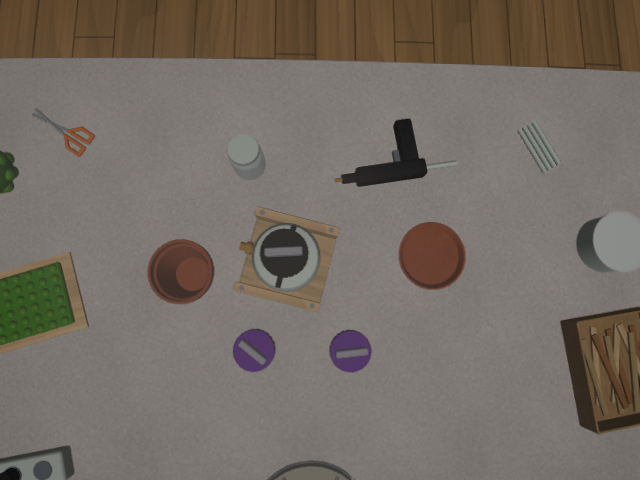

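Run:
```python
from h import *
p=ctrl.camera("wrist"); print(p["T"].round(2).tolist(), ctrl.read_position())
im=cv2.imread("pics/top1.png")[190:320,220:360]; cv2.imwrite("pics/crop1.png",cv2.resize(im,None,fx=4.5,fy=4.5,interpolation=cv2.INTER_CUBIC))
```

```text
[[0.41, 0.87, 0.27, 189.22], [0.91, -0.39, -0.12, 599.83], [0.0, 0.29, -0.96, 372.95], [0.0, 0.0, 0.0, 1.0]] [256.96116184 569.71180243 231.28194028]
```

View pics/crop1.png

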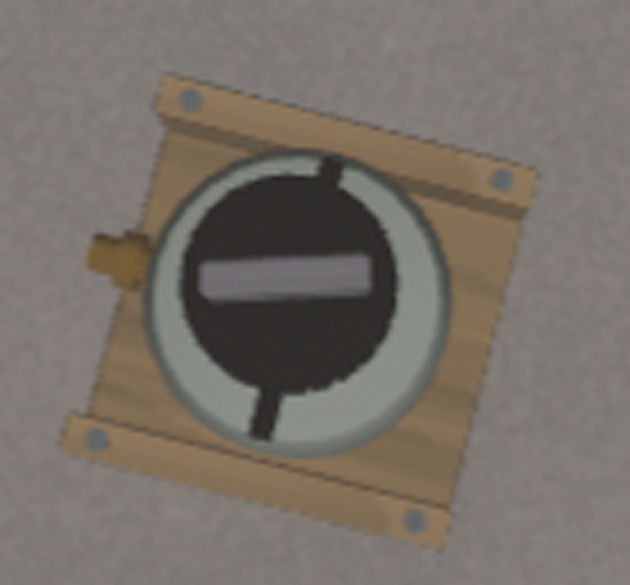

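The top view shows the tank with the black cap at (284,253). That is the real cap: it is black, sits on the tank and lies between the two black ribs. The purple look-alikes at (254,350) and (350,351) stay untouched. The saucer is at (432,255), the pot at (181,271), the glue gun at (391,172) and the jar at (246,157). The enlarged crop confirms the cap, bar and ribs.

```bash
cat >> h.py <<'E'
def quat(a): return [np.cos(a/2),np.sin(a/2),0,0]
E
python3 - <<'E'
from h import *
p=ctrl.camera("top")
o=lambda u,v:(220+u/4.5,190+v/4.5)
a=ray(p,o(332,160),119);b=ray(p,o(262,437),119);print(a,b,(a+b)/2,np.arctan2(*(a-b)[1::-1]), np.linalg.norm(a-b))
c=ray(p,o(372,274),212);d=ray(p,o(199,280),212);print(c,d,(c+d)/2,np.arctan2(*(c-d)[1::-1]),np.linalg.norm(c-d))
for A in (-1.54,-.2,1.6,2.94):
    q=ctrl.ik([521,44,300],quat(A)); print(A,None if q is None else np.round(q,3))
t=ctrl.read_clock();ctrl.read_force();print(ctrl.read_clock()-t)
E
```

```text
[578.10197996  30.9938635  119.        ] [465.19281773  58.34222227 119.        ] [521.64739884  44.66804289 119.        ] -0.2376388425250102 116.17405753132972
[521.741636   13.7662458 212.       ] [519.37367529  75.91652101 212.        ] [520.55765565  44.84138341 212.        ] -1.532714180239519 62.19536916859165
-1.54 [ 0.842  0.368 -1.277  1.489  0.352  1.543  2.747]
-0.2 [-0.739  0.148  0.679  1.552 -0.093  1.475 -1.827]
1.6 [-0.676  0.143  0.605  1.55  -0.081  1.474 -0.039]
2.94 [-0.597  0.139  0.514  1.547 -0.068  1.474  1.288]
0.0
```

Run:
```python
from h import *
ctrl.movep([521.3,44.6,320],quat(1.609))
t=ctrl.read_clock();p=ctrl.camera("wrist"); save("wrist1.png",p["color"])
print(t,ctrl.read_position(),ctrl.read_joints().round(3) if hasattr(ctrl.read_joints(),'round') else ctrl.read_joints())
for q in ("cap","cap_grip","tank_rib","tank_neck"): print(q,find(p,q))
for P in ([521.3,44.6,212],[521.3+48*np.cos(-.238),44.6+48*np.sin(-.238),119],[520.5,13.8,212],[520.5,75.9,212]): print(px(p,P).round(1))
print(ctrl.read_force(),ctrl.read_torque())
```

```text
3.2333 [521.25869239  46.14794027 319.64547859] [-0.682  0.141  0.61   1.509 -0.081  1.517 -0.032]
cap [(0.88, [344.7, -81.3, 2.2]), (0.57, [350.0, 109.6, -5.4]), (0.55, [520.8, 52.3, 146.2])]
cap_grip [(0.83, [340.4, -74.2, 55.5]), (0.81, [517.8, 49.1, 196.9]), (0.75, [348.6, 112.2, 55.6])]
tank_rib [(0.72, [564.5, 36.7, 120.3])]
tank_neck []
[322.3 247.7]
[369.3 233.1]
[319.6 287.1]
[322.9 204.8]
[-0.23558227  0.3570597   0.19875001] [ 0.02097226 -0.01500336 -0.02541737]
```

View pics/wrist1.png

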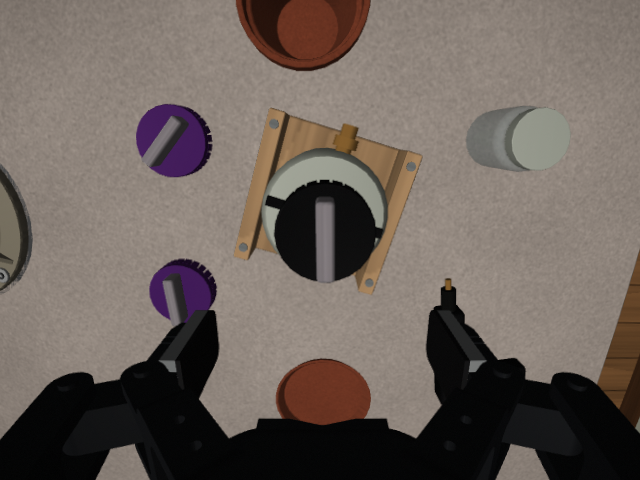

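The wrist view shows the cap's bar from (325,198) to (325,283), about 3 to 5 px off my prediction, so there is a small camera calibration bias. I'll turn the wrist and look again to separate that bias from the true position.

Run:
```python
from h import *
import pickle
S=[];ims=[]
for da in (1.3,-1.3,0):
    ctrl.movep([521.5,46,290],quat(1.609+da)); ctrl.sleep(.3)
    p=ctrl.camera("wrist"); S.append(p)
    c=px(p,[521.5,46,205]).astype(int); M=cv2.getRotationMatrix2D((0,0),0,1)
    im=p["color"][c[1]-80:c[1]+80,c[0]-80:c[0]+80]; print(da,c,im.shape,ctrl.read_position().round(2),2*np.arctan2(ctrl.read_ee_rot()[1],ctrl.read_ee_rot()[0]),np.round(ctrl.read_joints(),3))
    ims.append(cv2.resize(np.clip(im.astype(float)*1.6,0,255).astype(np.uint8),(266,266),interpolation=cv2.INTER_CUBIC))
pickle.dump([{k:p[k] for k in("color","mtx","k1","T")} for p in S],open("S.pkl","wb"))
save("m.png",np.hstack(ims)); print(ctrl.read_clock(),ctrl.read_force())
```

```text
1.3 [322 255] (160, 160, 3) [521.5   46.01 290.05] 2.9087442650349913 [-0.591  0.143  0.502  1.564 -0.069  1.453  1.253]
-1.3 [321 255] (160, 160, 3) [521.5   45.97 289.98] 0.3091124844441304 [-0.78   0.156  0.724  1.571 -0.104  1.454 -1.311]
0 [322 255] (160, 160, 3) [521.51  46.02 289.99] 1.6087986298254893 [-0.674  0.147  0.599  1.567 -0.083  1.453 -0.032]
9.0667 [ 0.30348873 -0.55524978  0.14094299]
```

View pics/m.png

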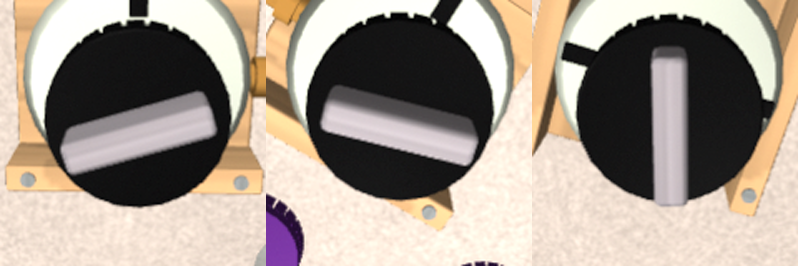

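Run:
```python
from h import *
import pickle
from scipy.optimize import least_squares
S=pickle.load(open("S.pkl","rb"))
uv=[];C=[(141,140),(133,135.5),(137.5,132)]
for p,c in zip(S,C):
    o=px(p,[521.5,46,205]).astype(int)-80; uv.append(o+np.array(c)/1.6625); print(ray(p,uv[-1],212).round(2))
f=lambda v:np.r_[np.concatenate([px(p,[v[0],v[1],212])+v[2:4]-u for p,u in zip(S,uv)])]
r=least_squares(f,[521,46,0,0]);print(r.x,r.fun)
# bar angles
for p,(A,B) in zip(S,[((70,175),(217,131)),((55,130),(207,165)),((137.5,58),(137.5,205))]):
    o=px(p,[521.5,46,205]).astype(int)-80; a,b=[ray(p,o+np.array(q)/1.6625,212) for q in(A,B)]; print(np.arctan2(*(b-a)[1::-1]))
```

```text
[522.44  48.59 212.  ]
[522.86  46.98 212.  ]
[522.98  48.91 212.  ]
[522.35966266  47.92203394   1.2334623   -0.60933329] [ 0.19473876 -0.49814914 -0.40354488 -0.32830084  0.20880612  0.82644999]
1.6448313949655888
-1.5020689549039232
-1.5319599587242547
```

Run:
```python
from h import *
ctrl.movep([522.2,47.4,235],quat(1.612)); 
ctrl.move_gripper(40)
ctrl.move_l([522.2,47.4,190],max_speed=60); ctrl.sleep(.3)
print("f0",ctrl.read_force().round(2),ctrl.read_torque().round(3),ctrl.read_position().round(2))
for g in (22,18,16,15,14.5,14):
    ctrl.move_gripper(g); f=ctrl.read_force()
    print(g,ctrl.read_width().round(2),np.round(ctrl.read_grip_force(),2),f.round(2),ctrl.read_torque().round(3),ctrl.read_clock())
    if np.linalg.norm(f)>12: break
```

```text
f0 [ 0.1   0.14 -0.79] [-0.003 -0.009  0.001] [522.33  47.4  190.24]Traceback (most recent call last):
  File "<stdin>", line 8, in <module>
AttributeError: 'float' object has no attribute 'round'
```

Run:
```python
from h import *
for g in (18,16,15,14.4,13.8):
    ctrl.move_gripper(g); f=ctrl.read_force()
    print(g,round(ctrl.read_width(),2),np.round(ctrl.read_grip_force(),2),f.round(2),ctrl.read_torque().round(3),ctrl.read_clock())
    if np.linalg.norm(f)>12: break
```

```text
18 17.86 0.0 [-0.55 -0.37 -0.72] [-0.025  0.005  0.022] 11.6417
16 15.78 0.28 [-1.06  0.41 -0.57] [ 0.011 -0.138 -0.048] 11.8583
15 14.95 0.61 [1.55 0.33 0.82] [ 0.012 -0.294  0.047] 12.075
14.4 14.09 0.76 [ 1.32 -0.04  0.42] [ 0.035 -0.223 -0.025] 12.2917
13.8 13.8 7.35 [ 2.38  0.35 -0.03] [-0.043 -0.658  0.046] 12.5083
```

```bash
cat >> h.py <<'E'
def st():
    r=ctrl.read_ee_rot(); a=2*np.arctan2(r[1],r[0])
    print("t%.2f a%.4f"%(ctrl.read_clock(),a),ctrl.read_position().round(2),"F",ctrl.read_force().round(2),"T",ctrl.read_torque().round(3),"g%.1f w%.2f"%(ctrl.read_grip_force(),ctrl.read_width()),"q7 %.4f"%ctrl.read_joints()[6])
E
python3 - <<'E'
from h import *
ctrl.move_gripper(8); st()
q=np.array(ctrl.read_joints())
for d in (.03,.06,.12,.18,.24):
    q2=q.copy(); q2[6]+=d; ctrl.move_j(q2); st()
    if abs(ctrl.read_torque()[2])>.25: break
E
```

```text
t12.72 a1.6120 [522.47  47.39 190.3 ] F [ 2.08 -0.4   2.78] T [-0.023 -0.583 -0.037] g61.4 w12.69 q7 0.0005
t12.97 a1.6416 [522.34  47.45 190.3 ] F [1.27 0.38 2.89] T [ 0.008 -0.201  0.003] g61.4 w12.57 q7 0.0299
t13.22 a1.6711 [522.29  47.45 190.27] F [1.   0.13 3.99] T [ 0.05  -0.015 -0.036] g61.5 w12.74 q7 0.0595
t13.47 a1.7301 [522.31  47.46 190.29] F [-0.17  1.12  3.98] T [0.112 0.107 0.046] g61.5 w12.89 q7 0.1185
t13.72 a1.7893 [522.39  47.43 190.28] F [-1.27  0.2   3.09] T [ 0.098  0.136 -0.008] g61.5 w12.86 q7 0.1777
t13.97 a1.8490 [522.43  47.36 190.29] F [-1.11 -0.07  4.57] T [0.099 0.108 0.028] g61.5 w13.11 q7 0.2374
```

Run:
```python
from h import *
q=np.array(ctrl.read_joints())
for i in range(26):
    q[6]+=.015; ctrl.move_j(q); T=abs(ctrl.read_torque()[2])
    if i%4==0 or T>.15: st()
    if T>.3: break
ctrl.sleep(.15); st()
```

```text
t14.22 a1.8629 [522.42  47.37 190.26] F [-0.6   1.05  2.37] T [ 0.157  0.12  -0.007] g61.5 w12.63 q7 0.2514
t15.22 a1.9241 [522.41  47.34 190.27] F [0.47 1.3  3.56] T [ 0.196  0.093 -0.005] g61.5 w12.75 q7 0.3126
t16.23 a1.9841 [522.44  47.29 190.3 ] F [-0.34  1.48  2.28] T [0.06  0.009 0.007] g61.5 w12.50 q7 0.3726
t17.23 a2.0441 [522.56  47.44 190.32] F [1.18 0.92 1.53] T [ 0.311 -0.501 -0.171] g61.3 w12.82 q7 0.4326
t17.48 a2.0591 [522.54  47.46 190.32] F [1.85 2.84 0.64] T [ 0.379 -0.601 -0.308] g61.3 w12.81 q7 0.4475
t17.62 a2.0589 [522.54  47.44 190.31] F [ 1.75  0.86 -0.1 ] T [ 0.395 -0.639 -0.347] g61.3 w12.83 q7 0.4473
```

```bash
cat >> h.py <<'E'
def fz(n=3):
    v=[]
    for _ in range(n): v.append(ctrl.read_force()[2]); ctrl.sleep(.02)
    return np.mean(v)
E
python3 - <<'E'
from h import *
q=np.array(ctrl.read_joints()); q[6]-=.03; ctrl.move_j(q); st()
x=ctrl.read_position().copy(); x[:2]=[522.4,47.4]; R=ctrl.read_ee_rot()
for i in range(36):
    x[2]-=.4; ctrl.move_l(x,R,max_speed=10); f=fz()
    print("%.1f:%.1f"%(x[2],f),end=" ")
    if f>11.5: break
print();st()
E
```

```text
t17.88 a2.0296 [522.51  47.43 190.31] F [1.88 2.28 2.55] T [ 0.333 -0.451 -0.081] g61.3 w12.73 q7 0.4179
189.9:4.5 189.5:5.2 189.1:5.1 188.7:4.5 188.3:3.7 187.9:4.5 187.5:3.9 187.1:4.4 186.7:3.4 186.3:4.2 185.9:4.6 185.5:5.1 185.1:5.3 184.7:5.3 184.3:6.8 183.9:9.6 183.5:12.6 
t22.98 a2.0295 [522.45  47.35 184.42] F [-3.25  0.53 12.88] T [-0.068  0.902  0.035] g62.9 w12.97 q7 0.4210
```

Run:
```python
from h import *
a0=2.0295
P=[522.4,47.4,183.15]
ctrl.move_l(P,quat(a0),max_speed=10); print(fz()); st()
for i in range(1,16):
    a=a0+.025*i
    ctrl.move_l(P,quat(a),max_speed=10); f=ctrl.read_force(); T=ctrl.read_torque()[2]
    f2=fz(2)
    print("%.3f f%.1f T%.3f t%.2f"%(a,f2,T,ctrl.read_clock()),ctrl.read_position().round(2))
    if abs(T)>.32 or f2>19.5 or f2<11: break
    if f2>17.5: P[2]+=.15
    if f2<13.5: P[2]-=.15
```

```text
15.540252982647914
t23.27 a2.0295 [522.52  47.39 184.43] F [-3.92 -0.27 15.6 ] T [-0.128  1.18  -0.03 ] g63.3 w12.90 q7 0.4214
2.054 f14.9 T0.102 t23.56 [522.63  47.4  184.42]
2.079 f14.1 T0.024 t23.84 [522.77  47.43 184.43]
2.105 f13.9 T-0.039 t24.12 [522.85  47.44 184.43]
2.130 f14.1 T-0.021 t24.41 [522.91  47.44 184.42]
2.155 f13.9 T0.020 t24.69 [522.97  47.47 184.44]
2.179 f13.5 T0.068 t24.98 [523.01  47.48 184.45]
2.204 f13.9 T-0.024 t25.26 [523.08  47.52 184.44]
2.230 f14.0 T0.058 t25.54 [523.12  47.53 184.43]
2.255 f14.6 T0.041 t25.82 [523.14  47.51 184.43]
2.280 f14.4 T0.037 t26.11 [523.16  47.55 184.44]
2.304 f13.9 T-0.028 t26.39 [523.15  47.58 184.43]
2.330 f13.8 T0.041 t26.68 [523.17  47.63 184.43]
2.355 f14.3 T0.065 t26.96 [523.16  47.58 184.41]
2.380 f13.2 T0.025 t27.24 [523.21  47.6  184.46]
2.405 f14.6 T-0.008 t27.52 [523.25  47.61 184.44]
```

Run:
```python
from h import *
P=[522.4,47.4,183.15]
for a in np.r_[np.arange(2.44,2.89,.035),2.9]:
    ctrl.move_l(P,quat(a),max_speed=10); T=ctrl.read_torque()[2]
    f2=fz(2)
    if abs(T)>.15: print("%.3f f%.1f T%.3f"%(a,f2,T))
    if abs(T)>.32 or f2>19.5 or f2<10: break
    if f2>17.5: P[2]+=.15
    if f2<13: P[2]-=.15
print(a,f2,P);st()
```

```text
2.9 14.245821996194717 [522.4, 47.4, 182.85]
t31.49 a2.9003 [523.33  47.55 184.43] F [-1.26 -0.28 14.37] T [-0.059  0.364 -0.003] g63.1 w12.79 q7 1.2693
```

Run:
```python
from h import *
P=[522.9,47.5,182.85]
for z in np.r_[184.5,186,188,189.5,190.5,191.5,192.5,194,196,198,200,203]:
    P[2]=z; ctrl.move_l(P,quat(2.9),max_speed=15); f=ctrl.read_force()
    print("%.1f:%.1f"%(z,f[2]),end=" ")
    if f[2]<-8: break
print();st()
```

```text
184.5:5.1 186.0:5.3 188.0:5.3 189.5:3.9 190.5:3.4 191.5:2.9 192.5:2.1 194.0:2.6 196.0:1.1 198.0:-2.6 200.0:-0.6 203.0:-1.2 
t34.74 a2.9000 [522.98  47.52 203.16] F [-0.59 -0.72 -1.16] T [-0.028 -0.023 -0.039] g61.0 w12.70 q7 1.2622
```

Run:
```python
from h import *
ctrl.move_l([522.9,47.5,285],quat(2.9),max_speed=120)
X=[535.5,-252.5]
best=None
for a in np.arange(1.3,3.1,.2):
    q=ctrl.ik(X+[285],quat(a))
    if q is not None:
        d=np.abs(np.array(q)-ctrl.read_joints()).max()
        if best is None or d<best[0]: best=(d,a,np.round(q,2))
print(best); a=best[1]
ctrl.movep(X+[285],quat(a)); ctrl.sleep(.2); st()
p=ctrl.camera("wrist"); print(find(p,"saucer"),find(p,"cap")); 
p2=ctrl.camera("side"); print(find(p2,"saucer"),find(p2,"cap")); save("carry.png",np.vstack([p["color"],p2["color"]])[::2,::2])
```

```text
(np.float64(0.3697926195700295), np.float64(1.9), array([-0.21,  0.36,  0.82,  1.4 , -0.26,  1.49,  0.92]))
t36.92 a1.9036 [ 536.27 -250.66  284.93] F [ 0.08  0.55 -0.81] T [ 0.011  0.007 -0.018] g60.9 w12.73 q7 0.9247
[(0.55, [531.5, -251.4, -0.4]), (0.24, [712.7, -168.8, -0.9])] [(0.93, [533.6, -247.9, 239.9])]
[(0.87, [535.5, -253.7, 0.2])] [(0.83, [346.5, 115.0, -2.4]), (0.77, [340.9, -77.7, -0.6]), (0.69, [533.5, -249.8, 242.0])]
```

View pics/carry.png

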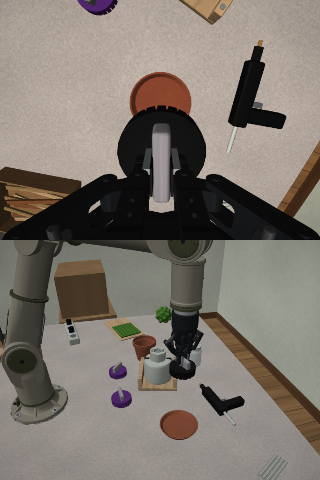

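The cap is held upright in the gripper. In the wrist view the saucer shows at about (160,95), and in the side view at (178,424 of the montage), clear of the glue gun. Next I lower it.

Run:
```python
from h import *
X=[535.5,-252.5]; a=1.9
ctrl.move_l(X+[62],quat(a),max_speed=90); ctrl.sleep(.2); f0=fz(); print(f0,ctrl.read_clock())
for z in np.arange(60,47,-.7):
    ctrl.move_l(X+[z],quat(a),max_speed=15); f=fz(2)
    if f-f0>3: break
print(z,f); st()
ctrl.move_gripper(16); ctrl.move_gripper(45); st()
ctrl.move_l(X+[200],quat(a),max_speed=90); ctrl.sleep(.4)
p=ctrl.camera("side"); print(find(p,"saucer"),find(p,"cap"))
p2=ctrl.camera("wrist"); print(find(p2,"saucer"),find(p2,"cap"),ctrl.read_clock()); save("end.png",np.vstack([p2["color"],p["color"]])[::2,::2])
```

```text
-1.1581099915346875 40.1
50.89999999999996 5.13641624156498
t44.10 a1.9000 [ 535.66 -252.57   51.38] F [-1.69  1.27  5.28] T [ 0.301  0.508 -0.021] g61.7 w12.70 q7 1.0382
t44.71 a1.8999 [ 535.5  -252.53   50.87] F [-0.38  0.04  0.44] T [-0.024 -0.046 -0.036] g0.0 w45.27 q7 1.0383
[(0.83, [532.4, -250.0, 1.4])] [(0.91, [531.5, -249.6, 7.3]), (0.68, [344.5, -75.8, -0.9]), (0.59, [344.2, 115.6, -1.8])]
[(0.48, [531.3, -251.8, 56.4]), (0.3, [710.6, -169.1, -1.2])] [(0.9, [532.3, -250.1, 6.3])] 47.2167
```

View pics/end.png

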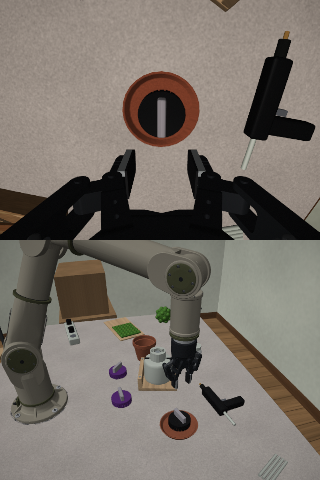

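The cap stands upright near the middle of the saucer, at (161,113) in the wrist view, and the gripper is clear.

```bash
python3 -c "
from bench import ctrl
print(ctrl.sign_off())"
```

```text
the job is handed in; nothing more can be done
None
```

I opened the tank, stood the cap upright on its plug near the middle of the saucer, let go, and handed the job in at about 47 s of the 72 s; no verdict came back.

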